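Refit the burr of the dye-seed mill and close the lid

ROBOT

A 7-joint arm with a two-finger parallel gripper is mounted at the origin on the work surface. World frame = base frame: x ahead of the robot, y to its left, z up, the work surface at z = 0. Lengths are in m, angles in rad, forces in N, time in s.
With the tool pointing down it reaches from about 0.425 to 0.925 m from the base axis. Payload 6.8 kg.
Tool frame: the origin (TCP) lies midway between the tips of the shut fingers; the grasp point (between the pads) lies r.grip_point_offset behind it (r.grip_point_offset is the distance from the TCP to the grasp point, in m); z points along the fingers, y is the direction in which the jaws open and shut (so a half turn about z gives the same grasp; the last joint's range is limited). The gripper opens to 85 mm and grips with 20 to 120 N. Pads are 22 mm wide; open, the fingers measure 114 mm over their backs; the gripper's body (76 mm by 85 mm) begins 54 mm behind the grasp point. The pads swing forward as they close: fully open they stand 13 mm farther back than shut.
Start: joints at [1.212, 0.477, 0.022, 1.555, -0.011, 1.109, -0.083], TCP at [0.168, -0.654, 0.231] pointing down, gripper open.
Joint ranges: [-2.96, 2.96], [-0.34, 2.1], [-1.41, 1.46], [0.24, 2.44], [-1.37, 4.51], [0.17, 1.92], [-2.96, 2.96]. Speed limits (rad/s): [2.39, 2.39, 3.14, 3.14, 3.14, 3.14, 3.14].

INTERFACE

Orientations are given as a rotation vector (axis times angle).
In Python, from bench import r gives the robot as it stands. The module is installed in compiled form; this text tells all that it offers.
- The arm moves only by the tool play_rows, never from a script. Its argument "deltas" is a list of rows, each a list of 3 entries, a list of its own where there are three numbers: the finger opening in mm, from 0 to 85.4, then the shift along the tool's x, y, z in mm, then the turn, a rotation vector about the tool's x, y, z in rad. A call has 1 to 8 rows; each row is the pose to reach, as a shift and turn from the pose measured when the call began, along the tool's axes at that moment; what a row does not reach only later rows make up. A row lasts 1/8 s, in which the tool goes at most 62.5 mm and 10.7 degrees, less where a joint would pass 70% of its speed; a pose out of reach is approached as far as the arm can. A call with a gripper value outside its range is refused whole. The fingers move at their own pace and stop on an object; "squeeze" is the grip in N (left out, the last holds). Time passes only in rows, so rows that repeat a pose let the fingers close. It gives the time, the measured TCP pose, the force and the opening at its end, in the units of the state.
- r.get_obs(): the state, without advancing time (a new reading comes with each control period).
- r.grab_frame(name): name is "side" or "top" or "wrist"; returns (picture, depth): 400x640x3 uint8, red, green, blue; 400x640 float32, m along the optical axis (not along the pixel's ray), 0 where there is no reading.
- r.camera_model(name): a dict with "mtx" (3x3 intrinsics, pixels), "D" ([k1, k2, p1, p2, k3] as OpenCV has them; the pictures are not rectified), "rvec" (rotation vector, rad) and "tvec" (3), from world to camera coordinates, as OpenCV has them; the wrist camera has in their place "T_tool_cam" (4x4, takes a point from camera to tool coordinates, whose origin is the TCP and whose axes are the flange's). Camera axes: x right, y down, z forward; pixel columns grow to the right and rows downward; lengths in m; the calibration is good to about 2 mm. A picture is of the moment at which its call begins: read the wrist's pose just before it. camera_model takes no time and is no camera call.
- r.hand_in(): hands the job in, once; it reports no verdict.
The state is a dict: "clock": time; "joints": joint angles; "qvel": joint speeds; "tau": joint torques, N m; "tcp_pos": TCP position; "orientation": TCP orientation; "contact_force": force on the tool from outside, world axes, zero at the start; "moment": the same for the moment, N m; "grip_width": finger opening in m.
Only numpy, scipy, OpenCV 4.12 (cv2) and the standard library are available. Lean on these libraries where they do the work, as an engineer would, in place of code of your own. Each camera call takes 0.05 s, during which the arm holds its last target. There are 200 camera calls.

TASK

The small mill that grinds dye seeds has been cleaned: fit its burr back by the black grip bar, setting its round foot in the hole in the mill's top, then pressing lightly and turning it until its two red lugs drop into the keyways and it is fully home; do not drop it or force it. Let go, then lower the yellow lid gently until it is fully closed over the burr. Leave the jar, the cup and the vine ring where they stand.

Things in the scene. Friction and masses are not known exactly. Their poses are not given: they have to be found in the camera images.
- burr: Loose burr, about 180 g, 56 mm tall, standing upright on a 4 mm cork mat. Origin: centre of its underside, z up. From below: round dark steel foot, diameter 32 mm (lowest 4 mm tapers to 25), z 0 to 24 mm, two red lugs on its sides; brass disc, diameter 32 mm, z 24 to 28; black grip bar on top, z 28 to 56. Half a turn about z makes no difference.
- burr_grip (a point): Middle of the burr's black grip bar, 44 mm above the burr's underside. The bar is 46 mm long along the burr's y, 14 mm thick along x and 28 mm high (z 28 to 56 mm); grip it across its thickness, the fingers closing along x.
- burr_lugs (a point): On the burr's axis, level with the underside of the two opposite red lugs, 14 mm above the burr's underside. Together the lugs form a bar 68 mm long along the burr's x, 11 mm wide along y, 10 mm high (z 14 to 24 mm of the burr).
- mill: Fixed white mill, 170 x 170 mm and 85 mm high, with a flat top. Origin: centre of its underside. Its yaw varies. The lid's hinge runs along its x axis on its -y side.
- seat (a point): Centre of the burr's hole at the level of the mill's flat top, 85 mm above the table; axes as the mill's. A vertical round hole, 35 mm in diameter, 30 mm deep, in a 92 mm steel plate, with keyways at two sides. With lugs across the keyways the burr rests on the plate, its origin 14 mm below this point; fully home it is 24 mm below, its bar standing 32 mm above the mill's top.
- keyways (a point): On the hole's axis, 10 mm below the mill's top, level with the flat black floors of the two opposite keyways. They run along the mill's x, 15 mm wide, from the hole out to 36 mm from its axis. When the lugs come into line (within about 0.05 rad) they drop 10 mm onto these floors and their tops are flush with the mill's top.
- lid (a joint): Hinge angle of the yellow lid: 0 closed, about 1.65 to 1.85 rad at the start (leaning back, beyond upright), stop at 1.95. The hinge is stiff: the lid stays at any angle and takes about 1 to 3 N at its free edge to move. A burr that is not fully home holds it some 6 mm short of closing.
- lid_hinge (a point): Middle of the lid's hinge line, on the edge of the mill's top (mill frame x 0, y -85, z 85 mm). Its axes turn with the lid and equal the mill's when shut: x along the hinge, y to the lid's free edge, z outward through its top. The lid is an inverted tray, x -85 to 85, y 0 to 170 mm, walls 4 mm, outside top face at z 40, inside at 36. Open, it lies beyond the hinge line.
- lid_tab (a point): Centre of a black tab in the middle of the lid's free edge, 50 mm wide (x), sticking out 12 mm (y), 8 mm thick (z); 176 mm from the hinge along the lid, z 20 mm in the lid's frame. Axes as lid_hinge.
- lid_top (a point): Point on the lid's outside top face, on its middle line, 125 mm from the hinge along the lid (a good place to push it shut); axes as lid_hinge.
- jar: Closed terracotta jar with a wooden cap, 64 mm in diameter, 100 mm tall; a bystander. Origin: centre of its underside.
- cup: Blue cup, 76 mm in diameter, 85 mm tall; a bystander. Origin: centre of its underside.
- vine_ring: Rigid ring of twisted vine, about 125 mm across, 22 mm high; a bystander. Origin: its centre, on the table.

How it is judged:
On the way:
1. the burr is fully home in its keyways and let go, with the lid still open (z of burr in the frame of seat below -0.0215 m and horizontal distance between burr and seat below 0.004 m and angle between the x axis of burr and the x axis of seat, either way round below 0.12 rad and angle between burr's own z axis and vertical below 0.08 rad and contact force between the fingers and burr below 0.3 N and value of joint lid above 0.9 rad), for 0.2 s.
At the end, for the whole second after the job is handed in: The burr stands upright in the mill, its lugs down in the keyways (within 2.5 mm of fully home, 4 mm of the centre, 0.12 rad of the keyways), and the lid is shut over it to within 0.05 rad, all at rest (z of burr in the frame of seat below -0.0215 m and horizontal distance between burr and seat below 0.004 m and angle between the x axis of burr and the x axis of seat, either way round below 0.12 rad and angle between burr's own z axis and vertical below 0.08 rad and value of joint lid below 0.05 rad and velocity of joint lid above -0.05 rad/s and linear speed of burr below 0.02 m/s); the robot touches nothing.
It fails at once if the burr is forced: pressed on the mill with more than 40 N (contact force between burr and mill above 40 N).
It fails at once if the burr is dropped (falls free faster than 0.7 m/s, as from some 25 mm) (linear speed of burr above 0.7 m/s and contact force between the fingers and burr below 0.1 N).
It fails at once if the lid is slammed (closes faster than 2.5 rad/s) (velocity of joint lid below -2.5 rad/s).
It fails at once if the jar, the cup or the vine ring is moved by more than 30 mm (distance of any of jar, cup, vine_ring from where it was at the start of the episode above 0.03 m).
It also fails if it takes over 64 s, if anything falls off the work surface, if the arm or the gripper's body presses on something with over 40 N, if the wrist force passes 120 N, or if a joint passes its speed limit or range.

## Working session

There is one attempt and no reset: what is moved stays moved. The work goes in short steps, Python scripts to look and compute and a tool call to move; the robot and the scene stay as the last step left them, time stands still between calls to the robot, and variables do not carry over. Pictures are saved under pics/ and viewed, about 8 in all and at most 12, crops included, and the job is handed in when it is done.

Besides the shell and the picture viewer there is one more tool, called after ">>>" as a command line: name --argument value ..., lists and objects as JSON in quotes. play_rows: Moves the arm, as the interface text tells. Its arguments: {"type":"object","properties":{"deltas":{"type":"array"},"squeeze":{"type":"number"}},"required":["deltas"]}

```bash
mkdir -p pics
cat > h.py <<'E'
import numpy as np, cv2
from scipy.spatial.transform import Rotation as R
from bench import r
def cam(name,o=None):
    m=r.camera_model(name); K=np.array(m["mtx"]);D=np.array(m["D"])
    if name=="wrist":
        T=np.eye(4);T[:3,:3]=R.from_rotvec(o["orientation"]).as_matrix();T[:3,3]=o["tcp_pos"]
        return K,D,T@np.array(m["T_tool_cam"])
    X=np.eye(4);X[:3,:3]=cv2.Rodrigues(np.array(m["rvec"],float))[0];X[:3,3]=np.ravel(m["tvec"])
    return K,D,np.linalg.inv(X)
def snap(name,tag):
    o=r.get_obs(); im,d=r.grab_frame(name); K,D,T=cam(name,o)
    np.savez(f"{tag}.npz",im=im,d=d,K=K,D=D,T=T); cv2.imwrite(f"pics/{tag}.png",im[:,:,::-1]); return load(tag)
def load(tag): return dict(np.load(f"{tag}.npz"))
def pts(s,uv):  # depth-based world points
    uv=np.array(uv,float).reshape(-1,2); n=cv2.undistortPoints(uv[:,None],s['K'],s['D'])[:,0]
    z=s['d'][uv[:,1].astype(int),uv[:,0].astype(int)]
    p=np.c_[n*z[:,None],z]; return p@s['T'][:3,:3].T+s['T'][:3,3], z
def onz(s,uv,h): # ray with plane z=h
    uv=np.array(uv,float).reshape(-1,2); n=cv2.undistortPoints(uv[:,None],s['K'],s['D'])[:,0]
    dr=np.c_[n,np.ones(len(n))]@s['T'][:3,:3].T; c=s['T'][:3,3]
    return c+dr*((h-c[2])/dr[:,2])[:,None]
def cloud(s):
    v,u=np.mgrid[0:400,0:640]; p,z=pts(s,np.c_[u.ravel(),v.ravel()]); return p.reshape(400,640,3),z.reshape(400,640)
def proj(s,P):
    X=np.linalg.inv(s['T']); return cv2.projectPoints(np.array(P,float).reshape(-1,3),cv2.Rodrigues(X[:3,:3])[0],X[:3,3],s['K'],s['D'])[0][:,0]
E
python3 - <<'E'
from h import *
o=r.get_obs(); print(o, r.grip_point_offset)
a=snap("top","top0"); b=snap("side","side0")
for s in(a,b): print(s['T'].round(3).tolist(), s['K'].round(1).tolist(), (s['d']>0).mean())
print(np.array(r.camera_model("wrist")["T_tool_cam"]).round(4).tolist())
cv2.imwrite("pics/both.png",cv2.resize(np.vstack([a['im'],b['im']])[:,:,::-1],(480,600),interpolation=cv2.INTER_AREA))
E
```

```text
{'clock': 0.0, 'joints': array([ 1.21190458,  0.477791  ,  0.02234597,  1.55642866, -0.0115096 ,
        1.10927125, -0.08314499]), 'qvel': array([0.00030155, 0.00088792, 0.00023087, 0.00122468, 0.00211535,
       0.00141329, 0.00043431]), 'tau': array([-5.97171856e-04, -5.96453226e+01,  1.60717964e+00, -2.81204903e+01,
        1.23752811e-02,  9.25981236e-03,  1.32971287e-06]), 'tcp_pos': array([ 0.16736012, -0.65333391,  0.23034154]), 'orientation': array([-3.11520953e+00, -3.92642664e-01,  5.41682808e-04]), 'contact_force': array([-0.70720166,  0.03450814,  0.65059206]), 'moment': array([ 0.05696345,  0.03313741, -0.01998889]), 'grip_width': 0.08563945602814875} 0.0187
[[0.005, -0.993, 0.122, 0.449], [-1.0, -0.005, 0.002, 0.102], [-0.001, -0.122, -0.993, 1.244], [0.0, 0.0, 0.0, 1.0]] [[474.9, 0.0, 325.9], [0.0, 474.9, 199.3], [0.0, 0.0, 1.0]] 0.995890625
[[0.806, -0.363, 0.468, 0.139], [-0.592, -0.484, 0.644, -0.436], [-0.007, -0.796, -0.605, 0.631], [0.0, 0.0, 0.0, 1.0]] [[387.6, 0.0, 319.8], [0.0, 387.6, 205.5], [0.0, 0.0, 1.0]] 0.9958125
[[0.0005, -0.9559, -0.2938, 0.0753], [1.0, 0.0005, -0.0, 0.0005], [0.0002, -0.2938, 0.9559, -0.1432], [0.0, 0.0, 0.0, 1.0]]
```

View pics/top0.png

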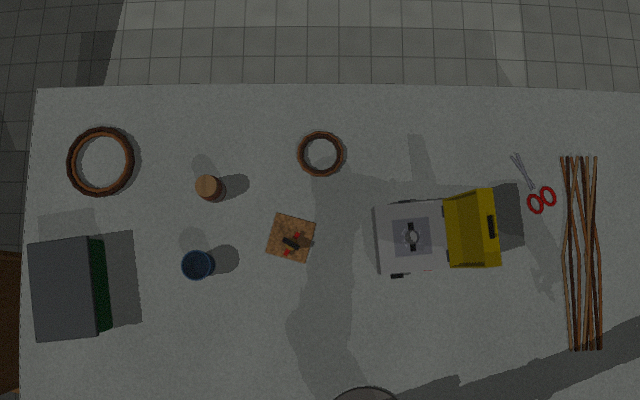

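View pics/side0.png

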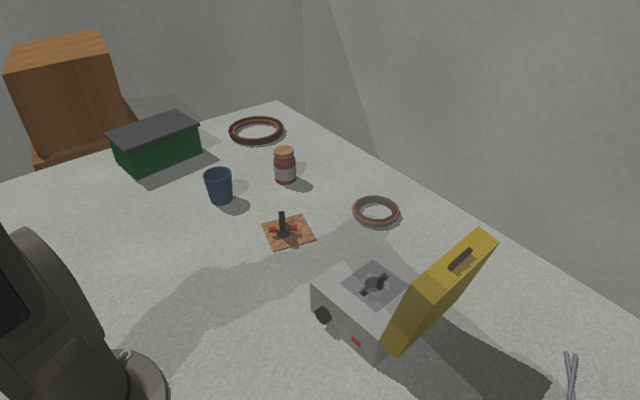

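The top view shows the burr on its cork mat at about (291,242), the mill hole at about (412,237), and the lid open to the right, at x 445–500. The side view agrees, with the burr at (283,226) and the hole at (375,284). Next I'll look at enlarged crops.

Run:
```python
from h import *
s=load("top0"); b=load("side0")
c1=cv2.resize(s['im'][205:270,255:325],None,fx=8,fy=8,interpolation=cv2.INTER_CUBIC)[:,:390]
def crop(s,x0,y0,w,h,W,H): return cv2.resize(s['im'][y0:y0+h,x0:x0+w],(W,H),interpolation=cv2.INTER_CUBIC)
A=crop(s,265,207,50,60,250*1,300); B=crop(s,365,185,140,95,548,300*95*548//(140*300)); 
A=crop(s,262,207,56,64,350,400); C=crop(s,365,190,90,90,400,400)
out=np.hstack([A,C]); out=np.clip(out.astype(float)*1.5,0,255).astype(np.uint8)
cv2.imwrite("pics/crop.png",out[:,:,::-1])
P,z=cloud(s)
m=(abs(P[...,2]-0.085)<0.004); m[:, :360]=0; m[:,460:]=0
q=P[m]; rect=cv2.minAreaRect(q[:,:2].astype(np.float32)*1000); print("mill top",rect, len(q), np.median(q[:,2]))
hsv=cv2.cvtColor(s['im'],cv2.COLOR_RGB2HSV)
red=((hsv[...,0]<6)|(hsv[...,0]>174))&(hsv[...,1]>170)&(hsv[...,2]>80); red[:,:262]=0;red[:,320:]=0;red[:207]=0;red[271:]=0
print("red",red.sum(), P[red].mean(0))
g=P[207:271,262:318]; k=g[g[...,2]>0.04]; print("bar pts",len(k),k.mean(0),k[:,2].max(),cv2.minAreaRect(k[:,:2].astype(np.float32)*1000))
ye=(abs(hsv[...,0].astype(int)-25)<6)&(hsv[...,1]>150)&(P[...,2]>0.09);ye[:,:430]=0
k=P[ye];print("lid",len(k),k.min(0),k.max(0))
```

```text
mill top ((503.054931640625, -125.3548355102539), (169.3931121826172, 211.66790771484375), 5.296008586883545) 4675 0.08411576646426466
red 44 [0.48154518 0.19474506 0.02572921]
bar pts 122 [0.47904198 0.18234991 0.20473771] 1.2444559474347645 ((467.6129150390625, 160.06512451171875), (120.67674255371094, 16.08540916442871), 64.71856689453125)
lid 2728 [ 0.42643996 -0.27141074  0.09001071] [0.59863533 0.10207115 1.24445595]
```

View pics/crop.png

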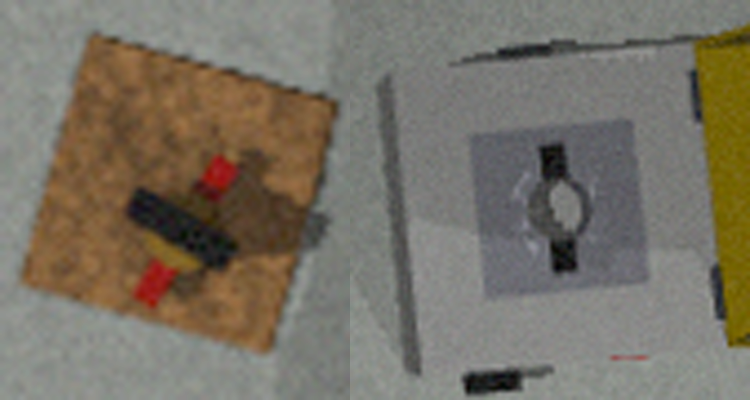

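The left crop (scale 6.25, offset 262,207) shows the bar's top centre at about (291,243.5), with the lugs running up-right. In the right crop (scale 4.44, offset 365,190) the keyways are centred at about (490.6,236.8) and (493.2,247.6) minus the pane offset. I'll compute positions and head over the mill for a close wrist view.

```bash
cat >> h.py <<'E'
def Rd(psi): # tool down, tool x at yaw psi (deg)
    p=np.radians(psi); return np.array([[np.cos(p),np.sin(p),0],[np.sin(p),-np.cos(p),0],[0,0,-1.]])
def go(*targets):
    o=r.get_obs(); R0=R.from_rotvec(o["orientation"]).as_matrix()
    for p,M in targets:
        if np.isscalar(M): M=Rd(M)
        print("shift mm",(R0.T@(np.array(p)-o["tcp_pos"])*1000).round(1),"turn",R.from_matrix(R0.T@M).as_rotvec().round(3))
E
python3 - <<'E'
from h import *
s=load("top0")
A=lambda x,y:(262+x/6.25-.5,207+y/6.25-.5); C=lambda x,y:(365+(x-350)/4.444-.5,190+y/4.444-.5)
print("bar top",onz(s,[A(131,203),A(228,252),A(181,228)],.060))
print("lugs",onz(s,[A(220,175),A(155,285)],.028))
k=onz(s,[C(552,145),C(565,271)],.075); print("key",k,k.mean(0))
d=k[0]-k[1];print(np.degrees(np.arctan2(d[1],d[0])), np.linalg.norm(d))
pl=onz(s,[C(469,134),C(632,121),C(649,282),C(486,298)],.085); print("plate",pl,pl.mean(0))
go(([.167,-.653,.36],14.4),([.478,-.12,.36],80))
E
```

```text
bar top [[0.4944246  0.2122779  0.06      ]
 [0.47520124 0.17333658 0.06      ]
 [0.48461193 0.19218008 0.06      ]]
lugs [[0.50735263 0.17888542 0.028     ]
 [0.46224916 0.20496751 0.028     ]]
key [[ 0.53681122 -0.10398044  0.075     ]
 [ 0.46682863 -0.11034022  0.075     ]] [ 0.50181993 -0.10716033  0.075     ]
5.192583544197215 0.07027097399715627
plate [[ 0.54201082 -0.05616488  0.085     ]
 [ 0.54950328 -0.14715842  0.085     ]
 [ 0.46060112 -0.15512314  0.085     ]
 [ 0.45190595 -0.06473459  0.085     ]] [ 0.50100529 -0.10579526  0.085     ]
shift mm [  -0.3   -0.7 -129.6] turn [-0.002  0.    -0.001]
shift mm [ 433.3 -439.8 -128.9] turn [-2.000e-03 -1.000e-03 -1.145e+00]
```

>>> play_rows --deltas '[[85,[0,0,-60],[0,0,0]],[85,[0,0,-120],[0,0,0]],[85,[42,-43,-129],[0,0,-0.18]],[85,[84,-87,-129],[0,0,-0.36]],[85,[126,-130,-129],[0,0,-0.54]],[85,[168,-173,-129],[0,0,-0.72]],[85,[210,-217,-129],[0,0,-0.9]],[85,[252,-260,-129],[0,0,-1.08]]]'

```text
clock: 1.1
tcp_pos: [0.3475, -0.3372, 0.3596]
orientation: [-2.464, -1.946, -0.0]
contact_force: [1.4, -1.1, 0.5]
grip_width: 0.0851
```

Run:
```python
from h import *
o=r.get_obs();print(o['clock'],o['tcp_pos'],o['joints'].round(2))
go(([.50,-.07,.36],90))
```

```text
1.1 [ 0.34752115 -0.33715934  0.35963293] [ 0.94  0.07 -0.32  1.8   0.02  1.27  0.39]
shift mm [ 2.952e+02  8.640e+01 -1.000e-01] turn [-0.001 -0.001 -0.234]
```

>>> play_rows --deltas '[[85,[55,16,0],[0,0,-0.1]],[85,[110,32,0],[0,0,-0.234]],[85,[165,48,0],[0,0,-0.234]],[85,[220,65,0],[0,0,-0.234]],[85,[275,81,0],[0,0,-0.234]],[85,[295,86,0],[0,0,-0.234]],[85,[295,86,0],[0,0,-0.234]]]'

```text
clock: 1.98
tcp_pos: [0.4998, -0.0684, 0.3595]
orientation: [-2.215, -2.224, -0.001]
contact_force: [-1.2, 0.6, 0.1]
grip_width: 0.0852
```

Run:
```python
from h import *
o=r.get_obs();print(o['clock'],o['tcp_pos'],o['joints'].round(2),abs(o['qvel']).max())
s=snap("wrist","w1"); cv2.imwrite("pics/w1b.png",np.clip(s['im'].astype(float)*1.4,0,255).astype(np.uint8)[:,:,::-1])
print(proj(s,[[.501,-.1065,.085],[.484,.192,.06]]))
go(([.5,.19,.30],61))
```

```text
1.975 [ 0.49976442 -0.0683819   0.35953552] [ 0.57  0.14 -0.61  1.75  0.08  1.28 -0.06] 0.049541737197919766
[[326.67039055 193.04671614]
 [313.02906232 -64.29063236]]
shift mm [260.1   1.1  59.9] turn [-0.002 -0.001  0.507]
```

View pics/w1b.png

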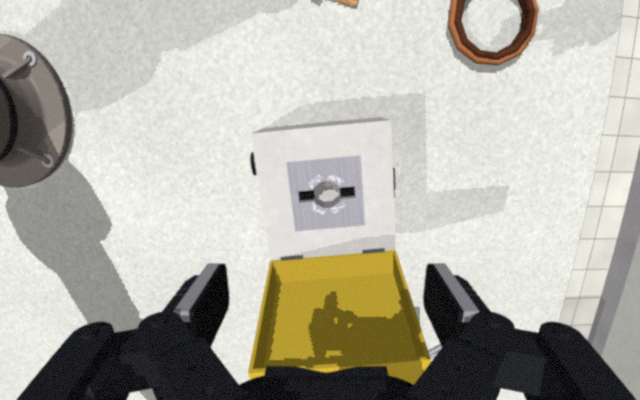

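The wrist view shows the keyways running from about (299,196) to (355,191), with the hole at (327,193). The prediction was (326.7,193.0), so they agree. I'll refine this by code and move on to the burr.

Run:
```python
from h import *
s=load("w1"); g=s['im'].max(2)[170:216,285:370]
ys,xs=np.nonzero(g<45); uv=np.c_[xs+285,ys+170]
n,l,st,c=cv2.connectedComponentsWithStats((g<50).astype(np.uint8)); print(st.tolist())
p=onz(s,uv,.080)[:,:2]; print(len(p)); rc=cv2.minAreaRect((p*1000).astype(np.float32)); print(rc)
d=p-p.mean(0); w,V=np.linalg.eigh(d.T@d); print(p.mean(0),np.degrees(np.arctan2(*V[::-1,1])))
pl=onz(s,[(287,161),(361,156),(365,226),(293,231)],.085);print(pl.mean(0))
P,z=cloud(s); m=abs(P[...,2]-.085)<.004; m[:110]=0;m[265:]=0;m[:,:240]=0;m[:,410:]=0
q=(P[m][:,:2]*1000).astype(np.float32); print("mill top",cv2.minAreaRect(q),P[m].mean(0))
```

```text
[[0, 0, 85, 46, 3692], [55, 18, 14, 8, 103], [14, 21, 16, 9, 115]]
207
((500.5494689941406, -108.13884735107422), (69.1462173461914, 10.207145690917969), 5.5408830642700195)
[ 0.49979711 -0.10821236] -174.4900569775585
[ 0.50078442 -0.10849275  0.085     ]
mill top ((501.757568359375, -118.06178283691406), (169.82217407226562, 191.51821899414062), 5.5848388671875) [ 0.5022146  -0.10743357  0.08570447]
```

>>> play_rows --deltas '[[85,[45,0,20],[0,0,0.17]],[85,[90,0,40],[0,0,0.34]],[85,[135,0,60],[0,0,0.5]],[85,[180,0,60],[0,0,0.507]],[85,[220,0,60],[0,0,0.507]],[85,[240,0,60],[0,0,0.507]],[85,[240,0,60],[0,0,0.507]],[85,[240,0,60],[0,0,0.507]]]'

```text
clock: 3.02
tcp_pos: [0.4993, 0.1675, 0.2996]
orientation: [-2.708, -1.59, 0.003]
contact_force: [0.1, -0.3, -0.3]
grip_width: 0.0849
```

Run:
```python
from h import *
o=r.get_obs();print(o['clock'],o['tcp_pos'],o['joints'].round(2))
s=snap("wrist","w2"); print(proj(s,[[.4847,.192,.06]]))
c=proj(s,[[.4847,.192,.06]])[0].astype(int); x,y=max(c[0]-70,0),max(c[1]-60,0); print(x,y)
cv2.imwrite("pics/w2c.png",cv2.resize(s['im'][y:y+120,x:x+140],None,fx=5,fy=5,interpolation=cv2.INTER_CUBIC)[:,:,::-1])
```

```text
3.025 [0.4993285  0.1674528  0.29957965] [ 0.17  0.24 -0.71  1.78  0.17  1.18 -1.11]
[[303.86711773 155.78191484]]
233 95
```

View pics/w2c.png

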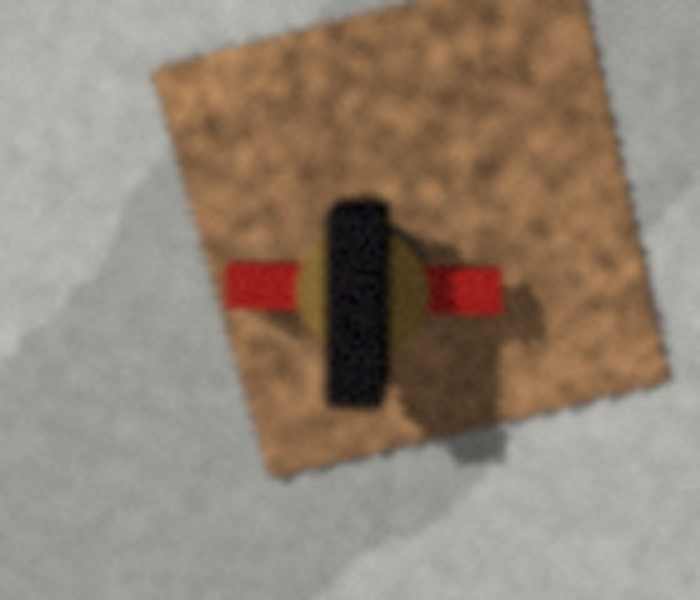

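The bar's top face spans crop pixels (331,203) to (383,406), and the lugs run from (227,286) to (502,291). That puts the burr almost aligned with the jaws and within 1 px of the prediction.

Run:
```python
from h import *
s=load("w2"); C=lambda x,y:(233+x/5-.4,95+y/5-.4)
b=onz(s,[C(331,203),C(389,203),C(383,406),C(326,406)],.060); print(b.mean(0)); 
d=(b[0]+b[1]-b[2]-b[3]); print("bar yaw-90",np.degrees(np.arctan2(d[1],d[0]))-90, np.linalg.norm(d)/2)
l=onz(s,[C(227,286),C(502,291)],.028); d=l[1]-l[0]; print(l.mean(0),np.degrees(np.arctan2(d[1],d[0])),np.linalg.norm(d))
yaw=-29.; go(([.4845,.192,.14],61),([.4845,.192,.036],61))
```

```text
[0.48484275 0.19187163 0.06      ]
bar yaw-90 -31.683226563393326 0.046114685259923086
[0.48423917 0.19136752 0.028     ] -30.2411384474907 0.06713376038640313
shift mm [ 14.3 -24.6 159.7] turn [-0.002  0.001 -0.003]
shift mm [ 14.4 -24.4 263.7] turn [-0.002  0.001 -0.003]
```

>>> play_rows --deltas '[[85,[14,-24,55],[-0.002,0.001,0.023]],[85,[14,-24,110],[-0.002,0.001,0.023]],[85,[14,-24,165],[-0.002,0.001,0.023]],[85,[14,-24,205],[-0.002,0.001,0.023]],[85,[14,-24,235],[-0.002,0.001,0.023]],[85,[14,-24,255],[-0.002,0.001,0.023]],[85,[14,-24,264.5],[-0.002,0.001,0.023]],[85,[14,-24,264.5],[-0.002,0.001,0.023]]]' --squeeze 40

```text
clock: 4.08
tcp_pos: [0.4849, 0.1912, 0.0353]
orientation: [2.728, 1.558, 0.0]
contact_force: [-0.6, 0.2, -0.2]
grip_width: 0.085
```

>>> play_rows --deltas '[[60,[0,0,0],[0,0,0]],[35,[0,0,0],[0,0,0]],[20,[0,0,0],[0,0,0]],[0,[0,0,0],[0,0,0]],[0,[0,0,0],[0,0,0]],[0,[0,0,0],[0,0,0]],[0,[0,0,0],[0,0,0]]]' --squeeze 40

```text
clock: 4.95
tcp_pos: [0.485, 0.1913, 0.0354]
orientation: [2.728, 1.558, 0.0]
contact_force: [-0.8, -0.3, 3.0]
grip_width: 0.0132
```

Run:
```python
from h import *
o=r.get_obs();print(o['clock'],o['tcp_pos'],o['contact_force'],o['moment'],o['grip_width'])
M=R.from_rotvec(o['orientation']).as_matrix();print(M[:,2],np.degrees(np.arctan2(M[1,0],M[0,0])))
```

```text
4.95 [0.48497982 0.19127173 0.03538102] [-0.81982173 -0.30104616  2.95901173] [-0.09957761  0.1469826   0.09626537] 0.013169747204903479
[ 3.80994437e-04 -9.55572470e-05 -9.99999923e-01] 59.482174745956556
```

>>> play_rows --deltas '[[0,[0,0,-10],[0,0,0]],[0,[0,0,-30],[0,0,0]],[0,[0,0,-70],[0,0,0]],[0,[0,0,-110],[0,0,0]],[0,[0,0,-135],[0,0,0]],[0,[0,0,-135],[0,0,0]]]'

```text
clock: 5.7
tcp_pos: [0.4862, 0.192, 0.1733]
orientation: [2.727, 1.558, 0.008]
contact_force: [-0.7, -1.0, -2.1]
grip_width: 0.0133
```

Run:
```python
from h import *
o=r.get_obs();print(o['clock'],o['tcp_pos'],o['contact_force'],o['grip_width'])
go(([.5007,-.1075,.16],90))
```

```text
5.7 [0.48624283 0.19201641 0.17325357] [-0.74725372 -0.98124853 -2.1287692 ] 0.0133366207803066
shift mm [-250.7  164.5   12.9] turn [ 0.005 -0.003 -0.533]
```

>>> play_rows --deltas '[[0,[-25,16,0],[0.005,-0.003,-0.07]],[0,[-70,46,0],[0.005,-0.003,-0.2]],[0,[-115,75,0],[0.005,-0.003,-0.33]],[0,[-160,105,0],[0.005,-0.003,-0.45]],[0,[-205,135,0],[0.005,-0.003,-0.533]],[0,[-235,155,0],[0.005,-0.003,-0.533]],[0,[-250.7,164.5,0],[0.005,-0.003,-0.533]],[0,[-250.7,164.5,8],[0.005,-0.003,-0.533]]]'

```text
clock: 6.7
tcp_pos: [0.5007, -0.1079, 0.1646]
orientation: [2.223, 2.22, 0.0]
contact_force: [0.8, 0.3, -1.4]
grip_width: 0.0133
```

>>> play_rows --deltas '[[0,[0,0,0],[0,0,0]],[0,[0,0,0],[0,0,0]]]'

```text
clock: 6.95
tcp_pos: [0.5007, -0.106, 0.1645]
orientation: [-2.22, -2.223, -0.001]
contact_force: [0.5, 0.1, -1.4]
grip_width: 0.0134
```

Run:
```python
from h import *
o=r.get_obs();print(o['clock'],o['tcp_pos'],o['contact_force'],o['grip_width'])
M=R.from_rotvec(o['orientation']).as_matrix();print(M[:,2],np.degrees(np.arctan2(M[1,0],M[0,0])))
s=snap("wrist","w3"); print(proj(s,[[.5007,-.1075,.085]]))
x,y=200,140
cv2.imwrite("pics/w3c.png",cv2.resize(s['im'][200:400,180:460],None,fx=2.8,fy=2.8,interpolation=cv2.INTER_CUBIC)[:,:,::-1])
go(([.5007,-.1075,.13],90))
```

```text
6.95 [ 0.50066241 -0.10598499  0.16446487] [ 0.5086086   0.0768561  -1.41751212] 0.013397204079967875
[-1.15782939e-04  6.29506186e-04 -9.99999795e-01] 90.07526147037717
[[325.28652262 215.08130419]]
shift mm [-1.2 -0.1 34.6] turn [ 0.    -0.     0.001]
```

View pics/w3c.png

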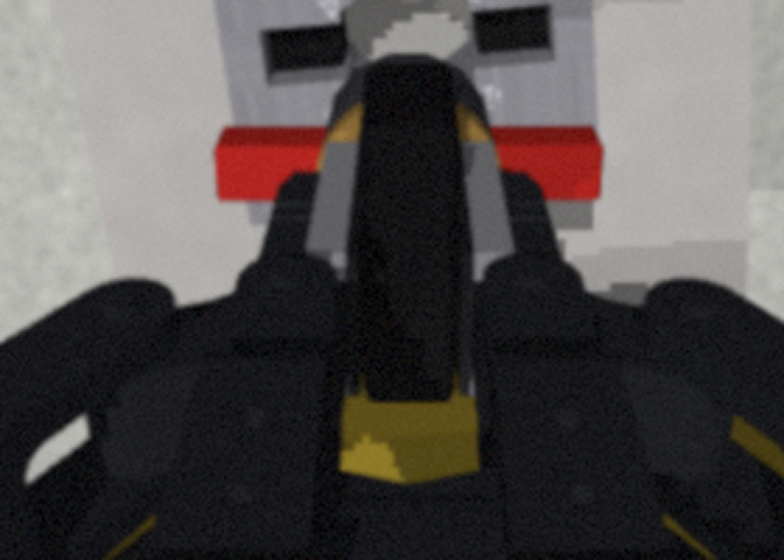

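The burr hangs straight with its lugs level. The lug ends are at crop x 216 and 601, which is symmetric. The keyway end corners at mill-top level are (262,33), (268,84), (550,6) and (554,57), which gives another check of the seat's centre and yaw.

Run:
```python
from h import *
s=load("w3"); C=lambda x,y:(180+x/2.8-.3,200+y/2.8-.3)
k=onz(s,[C(262,33),C(268,84),C(550,6),C(554,57)],.085); print(k, k.mean(0))
d=k[2]+k[3]-k[0]-k[1]; print(np.degrees(np.arctan2(d[1],d[0])),np.linalg.norm(d)/2)
o=np.array([.50066,-.10598,.16446-.0314])
P=[o+[sx*.034,sy*.0055,z] for sx in(-1,1) for sy,z in((-1,.024),(1,.024),(1,.014))]
print(((proj(s,P)+.3-[180,200])*2.8).round(0).tolist())
l=onz(s,[C(216,142),C(601,142)],o[2]+.024); print(l)
```

```text
[[ 0.46482177 -0.10495684  0.085     ]
 [ 0.46572948 -0.11840755  0.085     ]
 [ 0.53544285 -0.09789313  0.085     ]
 [ 0.53704085 -0.11110455  0.085     ]] [ 0.50075874 -0.10809052  0.085     ]
5.779917096798044 0.07132885898898106
[[214.0, 196.0], [210.0, 139.0], [221.0, 116.0], [599.0, 196.0], [603.0, 140.0], [593.0, 117.0]]
[[ 0.46760905 -0.10106437  0.15706   ]
 [ 0.53429279 -0.10094799  0.15706   ]]
```

>>> play_rows --deltas '[[0,[-1.7,0,10],[0,0,0]],[0,[-1.7,0,25],[0,0,0]],[0,[-1.7,0,37],[0,0,0]],[0,[-1.7,0,43],[0,0,0]],[0,[-1.7,0,47],[0,0,0]],[0,[-1.7,0,50],[0,0,0]],[0,[-1.7,0,52.5],[0,0,0]],[0,[-1.7,0,52.5],[0,0,0]]]'

```text
clock: 8.0
tcp_pos: [0.5008, -0.108, 0.1121]
orientation: [-2.22, -2.222, -0.001]
contact_force: [-0.4, 0.2, -1.6]
grip_width: 0.0132
```

Run:
```python
from h import *
o=r.get_obs();print(o['clock'],o['tcp_pos'],o['contact_force'],o['moment'].round(2),o['grip_width'])
go(([.5007,-.1077,.102],90))
```

```text
8.0 [ 0.50082091 -0.10800061  0.11213262] [-0.3841237   0.20717507 -1.6489026 ] [ 0.02 -0.02  0.02] 0.013203140989358321
shift mm [ 0.3 -0.1 10.1] turn [ 0.    -0.     0.001]
```

No contact yet, and the foot's taper is in the hole. I'll continue slowly until the lugs rest on the plate.

>>> play_rows --deltas '[[0,[0.3,0,2],[0,0,0]],[0,[0.3,0,4],[0,0,0]],[0,[0.3,0,6],[0,0,0]],[0,[0.3,0,8],[0,0,0]],[0,[0.3,0,9],[0,0,0]],[0,[0.3,0,10],[0,0,0]],[0,[0.3,0,10],[0,0,0]]]'

```text
clock: 8.88
tcp_pos: [0.5008, -0.1077, 0.1023]
orientation: [2.22, 2.223, 0.0]
contact_force: [-1.1, -0.6, 2.2]
grip_width: 0.0133
```

Contact is at the predicted height (TCP 0.102), about 4 N. I'll press slightly more and turn toward alignment.

>>> play_rows --deltas '[[0,[0,0,0.5],[0,0,-0.02]],[0,[0,0,1.0],[0,0,-0.04]]]'

```text
clock: 9.12
tcp_pos: [0.5007, -0.1083, 0.102]
orientation: [2.174, 2.267, -0.001]
contact_force: [-5.9, -1.5, 12.2]
grip_width: 0.0133
```

>>> play_rows --deltas '[[0,[0,0,0.5],[0,0,-0.02]],[0,[0,0,0.6],[0,0,-0.04]],[0,[0,0,0.6],[0,0,-0.056]],[0,[0,0,0.8],[0,0,-0.056]]]'

```text
clock: 9.62
tcp_pos: [0.5008, -0.1083, 0.101]
orientation: [2.11, 2.327, -0.001]
contact_force: [-0.2, 0.4, -1.0]
grip_width: 0.013
```

The force vanished at a yaw of about 95.6°, so the lugs are over the keyways. I'll lower it to home at TCP ≈ 0.0924.

>>> play_rows --deltas '[[0,[0,0,2],[0,0,0]],[0,[0,0,4],[0,0,0]],[0,[0,0,6],[0,0,0]],[0,[0,0,7.5],[0,0,0]],[0,[0,0,8.3],[0,0,0]],[0,[0,0,8.6],[0,0,0]],[0,[0,0,8.6],[0,0,0]]]'

```text
clock: 10.5
tcp_pos: [0.5007, -0.1083, 0.0925]
orientation: [2.11, 2.327, -0.001]
contact_force: [-1.0, 0.1, 0.1]
grip_width: 0.0131
```

>>> play_rows --deltas '[[0,[0,0,0.4],[0,0,0]],[0,[0,0,0.6],[0,0,0]]]'

```text
clock: 10.75
tcp_pos: [0.5007, -0.1083, 0.0924]
orientation: [2.11, 2.327, -0.002]
contact_force: [-4.7, 0.4, 8.7]
grip_width: 0.013
```

>>> play_rows --deltas '[[30,[0,0,0],[0,0,0]],[45,[0,0,0],[0,0,0]],[45,[0,0,0],[0,0,0]],[45,[0,0,0],[0,0,0]],[45,[0,0,-20],[0,0,0]],[45,[0,0,-60],[0,0,0]],[45,[0,0,-120],[0,0,0]],[45,[0,0,-130],[0,0,0]]]'

```text
clock: 11.75
tcp_pos: [0.5034, -0.1077, 0.2277]
orientation: [2.104, 2.322, 0.004]
contact_force: [-0.0, -0.9, -0.2]
grip_width: 0.0452
```

Run:
```python
from h import *
o=r.get_obs();print(o['clock'],o['tcp_pos'],o['contact_force'],o['joints'].round(2))
s=snap("wrist","w4"); t=snap("side","side1")
P,z=cloud(s)
A=cv2.resize(s['im'][100:300,220:420],(400,400),interpolation=cv2.INTER_CUBIC); B=cv2.resize(t['im'][190:390,300:500],(400,400),interpolation=cv2.INTER_CUBIC)
cv2.imwrite("pics/w4.png",np.hstack([A,B])[:,:,::-1])
# lid angle from side cloud
P,z=cloud(t); h=cv2.cvtColor(t['im'],cv2.COLOR_RGB2HSV); m=(abs(h[...,0].astype(int)-25)<6)&(h[...,1]>150)&(z>0)
p=P[m]; y=np.radians(5.6); M=np.array([[np.cos(y),np.sin(y),0],[-np.sin(y),np.cos(y),0],[0,0,1]])
q=(p-[.5007,-.1082,.085])@M.T+[0,85,0] if 0 else (p-[.5007,-.1082,.085])@M.T+[0,.085,0]
print(len(q),q.min(0),q.max(0)); 
for th in np.arange(1.6,1.92,.03):
    ly=q[:,1]*np.cos(th)+q[:,2]*np.sin(th); lz=-q[:,1]*np.sin(th)+q[:,2]*np.cos(th)
    print(th.round(2),np.percentile(ly,[1,99]).round(3),np.percentile(lz,[1,25,50,75,99]).round(4))
```

```text
11.75 [ 0.50341541 -0.10772194  0.22768155] [-0.01363743 -0.93679414 -0.16394903] [ 0.74  0.3  -0.78  1.9   0.25  1.02 -0.04]
423 [-0.08697244 -0.07070538 -0.00451851] [ 0.08292127 -0.02813607  0.16772341]
1.6 [0.    0.168] [0.0293 0.0322 0.036  0.0448 0.0658]
1.63 [0.001 0.169] [0.0243 0.0273 0.0312 0.041  0.0609]
1.66 [0.002 0.17 ] [0.0193 0.0223 0.0262 0.0381 0.0561]
1.69 [0.004 0.17 ] [0.0142 0.0172 0.0212 0.0364 0.0511]
1.72 [0.005 0.171] [0.0092 0.0122 0.0161 0.0351 0.0462]
1.75 [0.006 0.171] [0.0041 0.0071 0.011  0.0328 0.0411]
1.78 [0.007 0.171] [-0.001   0.002   0.006   0.0282  0.0362]
1.81 [0.008 0.172] [-0.006  -0.0031  0.0009  0.0236  0.0346]
1.84 [0.009 0.172] [-0.0111 -0.0082 -0.0042  0.0184  0.0342]
1.87 [0.01  0.172] [-0.0162 -0.0133 -0.0093  0.0133  0.0339]
1.9 [0.01  0.173] [-0.0212 -0.0183 -0.0144  0.0081  0.0335]
```

View pics/w4.png

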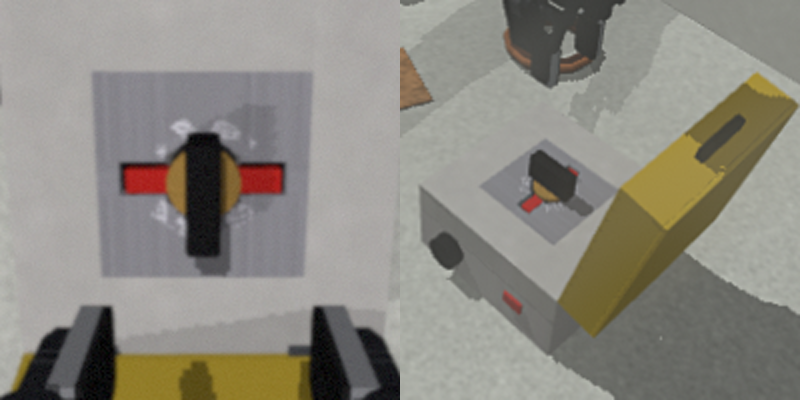

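The wrist crop shows the burr with both red lugs flush inside the keyways and nothing touching it. The side crop shows the lid still open; the point cloud puts it at about 1.76 rad. Next I'll verify the height by depth and plan the lid push from behind with shut fingers.

```bash
cat >> h.py <<'E'
def mp(y,z,x=0.): # mill-frame (seat-centred) xy, world z
    a=np.radians(5.6); return [.5007+x*np.cos(a)-y*np.sin(a), -.1082+x*np.sin(a)+y*np.cos(a), z]
E
python3 - <<'E'
from h import *
s=load("w4"); P,z=cloud(s); q=P[100:300,220:420].reshape(-1,3); k=q[(q[:,2]>.105)&(q[:,2]<.13)&(np.hypot(q[:,0]-.5007,q[:,1]+.1082)<.03)]
print("bar top z",np.median(k[:,2]),np.percentile(k[:,2],90),len(k), "plate",np.median(q[(abs(q[:,2]-.085)<.006)][:,2]))
h=cv2.cvtColor(s['im'],cv2.COLOR_RGB2HSV); m=((h[...,0]<6)|(h[...,0]>174))&(h[...,1]>150); m[:100]=0;m[300:]=0;m[:,:220]=0;m[:,420:]=0
print("lug z",np.median(P[m][:,2]),P[m].mean(0),m.sum())
go((mp(0,.35),95.6),(mp(-.21,.35),95.6),(mp(-.21,.21),95.6))
E
```

```text
bar top z 0.11743146440104762 0.11838766474163935 1050 plate 0.08564588982786508
lug z 0.0854097889553308 [ 0.50110316 -0.10768951  0.08681561] 583
shift mm [  -0.3   -0.6 -125.4] turn [ 0.003  0.003 -0.   ]
shift mm [-210.3   -0.5 -124.7] turn [ 0.003  0.003 -0.   ]
shift mm [-209.9   -1.    15.3] turn [ 0.003  0.003 -0.   ]
```

The bar top is at 0.1174 (expected 0.117) and the lugs are flush, so the burr is fully home. Now I'll go over and behind the lid.

>>> play_rows --deltas '[[0,[0,0,-50],[0,0,0]],[0,[0,-1,-105],[0.003,0.003,0]],[0,[-10,-1,-125],[0.003,0.003,0]],[0,[-60,-1,-125],[0.003,0.003,0]],[0,[-110,-1,-125],[0.003,0.003,0]],[0,[-160,-1,-125],[0.003,0.003,0]],[0,[-200,-1,-125],[0.003,0.003,0]],[0,[-210,-1,-125],[0.003,0.003,0]]]'

```text
clock: 12.85
tcp_pos: [0.5193, -0.3201, 0.3478]
orientation: [-2.113, -2.32, 0.002]
contact_force: [0.0, -0.1, -0.4]
grip_width: -0.0001
```

>>> play_rows --deltas '[[0,[0,0,0],[0,0,0]],[0,[0,0,40],[0,0,0]],[0,[0,0,80],[0,0,0]],[0,[0,0,120],[0,0,0]],[0,[0,0,140],[0,0,0]],[0,[0,0,140],[0,0,0]]]'

```text
clock: 13.6
tcp_pos: [0.5184, -0.3186, 0.2069]
orientation: [-2.11, -2.32, 0.002]
contact_force: [-0.2, 0.7, 0.4]
grip_width: -0.0002
```

Run:
```python
from h import *
o=r.get_obs();print(o['clock'],o['tcp_pos'],o['contact_force'],o['joints'].round(2),o['grip_width'])
go(*[(mp(-.085+.122*np.cos(t)-.04*np.sin(t)-.011,.085+.122*np.sin(t)+.04*np.cos(t)),95.6) for t in np.arange(1.5,-.01,-.1)])
```

```text
13.6 [ 0.51837381 -0.31861361  0.20687165] [-0.21544622  0.67811802  0.41881895] [ 0.93  0.47 -0.65  1.71  0.32  1.08  0.28] -0.00017703434207523943
shift mm [83.9  2.7 -2.4] turn [-0.005 -0.003 -0.003]
shift mm [96.5  2.6 -4.8] turn [-0.005 -0.003 -0.003]
shift mm [109.3   2.6  -6. ] turn [-0.005 -0.003 -0.003]
shift mm [122.1   2.5  -5.9] turn [-0.005 -0.003 -0.003]
shift mm [134.8   2.5  -4.6] turn [-0.005 -0.003 -0.003]
shift mm [147.4   2.5  -1.9] turn [-0.005 -0.003 -0.003]
shift mm [159.6   2.5   2. ] turn [-0.005 -0.003 -0.003]
shift mm [171.4   2.5   7. ] turn [-0.005 -0.003 -0.003]
shift mm [182.6   2.5  13.3] turn [-0.005 -0.003 -0.003]
shift mm [193.2   2.5  20.6] turn [-0.005 -0.003 -0.003]
shift mm [202.9   2.5  28.9] turn [-0.005 -0.003 -0.003]
shift mm [211.8   2.5  38.2] turn [-0.005 -0.003 -0.003]
shift mm [219.7   2.5  48.3] turn [-0.005 -0.003 -0.003]
shift mm [226.6   2.6  59.2] turn [-0.005 -0.003 -0.003]
shift mm [232.3   2.6  70.7] turn [-0.005 -0.003 -0.003]
shift mm [236.9   2.6  82.7] turn [-0.005 -0.003 -0.003]
```

>>> play_rows --deltas '[[0,[15,1,0],[0,0,0]],[0,[27,2,-2],[-0.005,-0.003,0]],[0,[37,2,-2],[-0.005,-0.003,0]],[0,[47,2,-2],[-0.005,-0.003,0]],[0,[57,2,-2],[-0.005,-0.003,0]],[0,[66,2,-2],[-0.005,-0.003,0]],[0,[75,2,-3],[-0.005,-0.003,0]],[0,[84,2,-4],[-0.005,-0.003,0]]]'

```text
clock: 14.6
tcp_pos: [0.5142, -0.2399, 0.2163]
orientation: [2.112, 2.312, -0.005]
contact_force: [-9.6, -12.4, 34.2]
grip_width: -0.0003
```

Run:
```python
from h import *
o=r.get_obs();print(o['clock'],o['tcp_pos'],o['contact_force'])
go(*[(mp(-.085+.122*np.cos(t)-.04*np.sin(t)-.011,.085+.122*np.sin(t)+.04*np.cos(t)),95.6) for t in np.arange(1.5,-.01,-.1)])
```

```text
14.6 [ 0.51416642 -0.23988623  0.21634236] [ -9.56160516 -12.38933543  34.18763243]
shift mm [ 5.2 -0.6  6.8] turn [ 0.004  0.009 -0.008]
shift mm [17.7 -0.7  4.1] turn [ 0.004  0.009 -0.008]
shift mm [30.5 -0.8  2.8] turn [ 0.004  0.009 -0.008]
shift mm [43.3 -0.9  2.7] turn [ 0.004  0.009 -0.008]
shift mm [56.1 -1.   3.9] turn [ 0.004  0.009 -0.008]
shift mm [68.7 -1.1  6.4] turn [ 0.004  0.009 -0.008]
shift mm [81.  -1.2 10.1] turn [ 0.004  0.009 -0.008]
shift mm [92.8 -1.3 15.1] turn [ 0.004  0.009 -0.008]
shift mm [104.1  -1.4  21.2] turn [ 0.004  0.009 -0.008]
shift mm [114.7  -1.6  28.4] turn [ 0.004  0.009 -0.008]
shift mm [124.6  -1.7  36.6] turn [ 0.004  0.009 -0.008]
shift mm [133.6  -1.8  45.7] turn [ 0.004  0.009 -0.008]
shift mm [141.6  -1.9  55.7] turn [ 0.004  0.009 -0.008]
shift mm [148.6  -2.   66.5] turn [ 0.004  0.009 -0.008]
shift mm [154.5  -2.1  77.9] turn [ 0.004  0.009 -0.008]
shift mm [159.2  -2.2  89.8] turn [ 0.004  0.009 -0.008]
```

There is 34 N upward: the lid's edge is under the gripper's knuckles. I'll lift at once to relieve it, then push from higher.

>>> play_rows --deltas '[[0,[0,0,-15],[0,0,0]],[0,[0,0,-35],[0,0,0]],[0,[0,0,-35],[0,0,0]]]'

```text
clock: 14.98
tcp_pos: [0.5148, -0.2392, 0.2526]
orientation: [2.111, 2.31, -0.003]
contact_force: [0.3, 0.3, -0.4]
grip_width: -0.0001
```

Run:
```python
from h import *
o=r.get_obs();print(o['clock'],o['tcp_pos'],o['contact_force'])
t=snap("side","side2"); w=snap("wrist","w5")
cv2.imwrite("pics/s2.png",np.hstack([cv2.resize(t['im'][120:370,270:520],(400,400),interpolation=cv2.INTER_CUBIC),cv2.resize(w['im'],(400,250))[:,:].copy() if 0 else cv2.copyMakeBorder(cv2.resize(w['im'],(400,250)),0,150,0,0,cv2.BORDER_CONSTANT)])[:,:,::-1])
P,z=cloud(t); h=cv2.cvtColor(t['im'],cv2.COLOR_RGB2HSV); m=(abs(h[...,0].astype(int)-25)<6)&(h[...,1]>150)&(z>0)
p=P[m]; y=np.radians(5.6); M=np.array([[np.cos(y),np.sin(y),0],[-np.sin(y),np.cos(y),0],[0,0,1]])
q=(p-[.5007,-.1082,.085])@M.T+[0,.085,0]; print(q.min(0),q.max(0))
for th in np.arange(1.3,1.92,.06):
    ly=q[:,1]*np.cos(th)+q[:,2]*np.sin(th); lz=-q[:,1]*np.sin(th)+q[:,2]*np.cos(th)
    print(th.round(2),np.percentile(ly,[1,99]).round(3),np.percentile(lz,[1,25,50,75,99]).round(4))
```

```text
14.975 [ 0.51479301 -0.23921796  0.25259561] [ 0.28102195  0.31845929 -0.42847978]
[-0.08637627 -0.04465065  0.00455579] [0.02678705 0.00660844 0.24056057]
1.3 [0.    0.165] [0.0364 0.0464 0.058  0.0688 0.0772]
1.36 [0.002 0.168] [0.0293 0.037  0.0483 0.0592 0.0677]
1.42 [0.004 0.169] [0.0194 0.0275 0.0388 0.0494 0.0579]
1.48 [0.006 0.17 ] [0.0093 0.0174 0.0297 0.0394 0.048 ]
1.54 [0.008 0.171] [-0.0008  0.0073  0.0197  0.0301  0.0379]
1.6 [0.01  0.173] [-0.011  -0.0029  0.0095  0.0201  0.0349]
1.66 [0.012 0.174] [-0.0211 -0.0131 -0.0007  0.0097  0.033 ]
1.72 [0.014 0.175] [-0.0311 -0.0232 -0.0109 -0.0006  0.0318]
1.78 [0.016 0.175] [-0.0409 -0.0332 -0.0211 -0.011   0.0303]
1.84 [0.018 0.175] [-0.0508 -0.0432 -0.0312 -0.0212  0.0287]
1.9 [0.02  0.173] [-0.0604 -0.0529 -0.0414 -0.0315  0.0272]
```

View pics/s2.png

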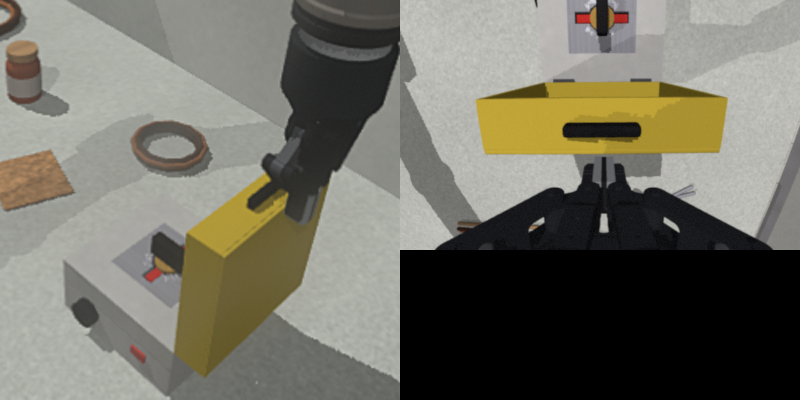

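The lid now stands just short of upright (about 1.53 rad), with the shut fingers behind its top edge and free of it. I'll redo the push with the tips about 20 mm below the edge (150 mm from the hinge along the lid).

Run:
```python
from h import *
go(*[(mp(-.085+.150*np.cos(t)-.04*np.sin(t)-.011,.085+.150*np.sin(t)+.04*np.cos(t)),95.6) for t in np.arange(1.5,-.01,-.1)])
```

```text
shift mm [ 6.5 -0.1 13.2] turn [ 0.004  0.009 -0.008]
shift mm [21.8 -0.2 10.9] turn [ 0.004  0.009 -0.008]
shift mm [37.3 -0.4 10.1] turn [ 0.004  0.009 -0.008]
shift mm [52.8 -0.5 10.9] turn [ 0.004  0.009 -0.008]
shift mm [68.2 -0.6 13.2] turn [ 0.004  0.009 -0.008]
shift mm [83.2 -0.7 17.1] turn [ 0.004  0.009 -0.008]
shift mm [97.8 -0.9 22.4] turn [ 0.004  0.009 -0.008]
shift mm [111.7  -1.   29.2] turn [ 0.004  0.009 -0.008]
shift mm [125.   -1.1  37.3] turn [ 0.004  0.009 -0.008]
shift mm [137.3  -1.3  46.7] turn [ 0.004  0.009 -0.008]
shift mm [148.6  -1.4  57.3] turn [ 0.004  0.009 -0.008]
shift mm [158.9  -1.5  69. ] turn [ 0.004  0.009 -0.008]
shift mm [167.9  -1.6  81.6] turn [ 0.004  0.009 -0.008]
shift mm [175.6  -1.7  95.1] turn [ 0.004  0.009 -0.008]
shift mm [181.9  -1.8 109.3] turn [ 0.004  0.009 -0.008]
shift mm [186.8  -1.9 124. ] turn [ 0.004  0.009 -0.008]
```

>>> play_rows --deltas '[[0,[-2,0,10],[0.004,0.009,-0.008]],[0,[5,0,11],[0.004,0.009,-0.008]],[0,[14,0,11],[0.004,0.009,-0.008]],[0,[24,0,11],[0.004,0.009,-0.008]],[0,[37,0,10],[0.004,0.009,-0.008]]]'

```text
clock: 15.7
tcp_pos: [0.5102, -0.2015, 0.2404]
orientation: [-2.11, -2.328, 0.0]
contact_force: [0.1, -1.7, 0.4]
grip_width: -0.0003
```

Light contact of 1.7 N. I'll continue along the arc.

>>> play_rows --deltas '[[0,[8,0,-1.5],[0,0,0]],[0,[15,0,-1],[0,0,0]],[0,[23,0,0],[0,0,0]],[0,[31,0,1],[0,0,0]],[0,[38,0,3],[0,0,0]],[0,[46,0,5],[0,0,0]],[0,[53,0,7.5],[0,0,0]],[0,[60,0,10],[0,0,0]]]'

```text
clock: 16.7
tcp_pos: [0.5044, -0.1413, 0.2302]
orientation: [-2.109, -2.328, -0.0]
contact_force: [0.7, -0.2, 0.5]
grip_width: 0.0
```

Run:
```python
from h import *
o=r.get_obs();print(o['clock'],o['tcp_pos'],o['contact_force'])
go(*[(mp(-.085+.150*np.cos(t)-.04*np.sin(t)-.011,.085+.150*np.sin(t)+.04*np.cos(t)),95.6) for t in np.arange(.9,-.01,-.1)])
```

```text
16.7 [ 0.50435389 -0.1412999   0.23024206] [ 0.69085072 -0.21674268  0.46135809]
shift mm [-0.8 -0.4  2.9] turn [-0.    -0.     0.001]
shift mm [13.1 -0.4  9.8] turn [-0.    -0.     0.001]
shift mm [26.3 -0.4 18. ] turn [-0.    -0.     0.001]
shift mm [38.5 -0.4 27.5] turn [-0.    -0.     0.001]
shift mm [49.8 -0.4 38.2] turn [-0.    -0.     0.001]
shift mm [59.9 -0.4 50. ] turn [-0.    -0.     0.001]
shift mm [68.8 -0.4 62.7] turn [-0.    -0.     0.001]
shift mm [76.3 -0.4 76.3] turn [-0.    -0.     0.001]
shift mm [82.5 -0.3 90.5] turn [-0.    -0.     0.001]
shift mm [ 87.3  -0.3 105.3] turn [-0.    -0.     0.001]
```

>>> play_rows --deltas '[[0,[6,0,6.5],[0,0,0]],[0,[13,0,10],[0,0,0]],[0,[20,0,14],[0,0,0]],[0,[26,0,18],[0,0,0]],[0,[32,0,23],[0,0,0]],[0,[38,0,28],[0,0,0]],[0,[44,0,33],[0,0,0]],[0,[50,0,38],[0,0,0]]]'

```text
clock: 17.7
tcp_pos: [0.4994, -0.0914, 0.1918]
orientation: [-2.11, -2.328, 0.0]
contact_force: [0.8, -0.6, -0.2]
grip_width: 0.0003
```

>>> play_rows --deltas '[[0,[5,0,6],[0,0,0]],[0,[10,0,12],[0,0,0]],[0,[15,0,18],[0,0,0]],[0,[19,0,25],[0,0,0]],[0,[23,0,31],[0,0,0]],[0,[26,0,38],[0,0,0]],[0,[29,0,45],[0,0,0]]]'

```text
clock: 18.58
tcp_pos: [0.4966, -0.0622, 0.1464]
orientation: [-2.11, -2.328, -0.0]
contact_force: [0.1, 1.2, 1.2]
grip_width: 0.0003
```

Run:
```python
from h import *
o=r.get_obs();print(o['clock'],o['tcp_pos'],o['contact_force'])
go(*[(mp(-.085+.150*np.cos(t)-.04*np.sin(t)-.011,.085+.150*np.sin(t)+.04*np.cos(t)),95.6) for t in np.arange(.2,-.01,-.1)])
t=snap("side","side3")
P,z=cloud(t); h=cv2.cvtColor(t['im'],cv2.COLOR_RGB2HSV); m=(abs(h[...,0].astype(int)-25)<6)&(h[...,1]>150)&(z>0)
p=P[m]; y=np.radians(5.6); M=np.array([[np.cos(y),np.sin(y),0],[-np.sin(y),np.cos(y),0],[0,0,1]])
q=(p-[.5007,-.1082,.085])@M.T+[0,.085,0]; k=q[(q[:,2]>.03)]
for a in np.arange(0,.18,.03):
    kk=k[(k[:,1]>a)&(k[:,1]<a+.03)]; print(a.round(2),len(kk),np.percentile(kk[:,2],[10,50,90]).round(3) if len(kk) else 0)
```

```text
18.575 [ 0.49657237 -0.0622028   0.14639878] [0.10150994 1.23883237 1.19593347]
shift mm [-3.1 -0.4 -7.6] turn [ 0.    -0.     0.001]
shift mm [ 3.1 -0.4  6.6] turn [ 0.    -0.     0.001]
shift mm [ 7.8 -0.4 21.4] turn [ 0.    -0.     0.001]
0.0 899 [0.04  0.042 0.045]
0.03 1341 [0.045 0.047 0.049]
0.06 1425 [0.048 0.051 0.053]
0.09 1291 [0.053 0.055 0.057]
0.12 922 [0.058 0.06  0.062]
0.15 211 [0.062 0.063 0.065]
```

The lid is at about 0.15 rad and following. I'll finish gently.

>>> play_rows --deltas '[[0,[2,0,5],[0,0,0]],[0,[4,0,10],[0,0,0]],[0,[5,0,14],[0,0,0]],[0,[6,0,17],[0,0,0]],[0,[7,0,19],[0,0,0]],[0,[7,0,20.5],[0,0,0]]]'

```text
clock: 19.38
tcp_pos: [0.4952, -0.0547, 0.125]
orientation: [-2.108, -2.328, 0.001]
contact_force: [-1.5, 0.8, 6.7]
grip_width: 0.0002
```

>>> play_rows --deltas '[[0,[0,0,0.7],[0,0,0]],[0,[0,0,1.2],[0,0,0]],[0,[0,0,1.2],[0,0,0]]]'

```text
clock: 19.75
tcp_pos: [0.4953, -0.0547, 0.1249]
orientation: [-2.109, -2.328, 0.002]
contact_force: [-5.4, -0.2, 12.9]
grip_width: -0.0003
```

The lid is firm at 0.125, as expected for shut. I'll retreat and check.

>>> play_rows --deltas '[[0,[0,0,-10],[0,0,0]],[0,[0,0,-60],[0,0,0]],[0,[0,0,-120],[0,0,0]],[0,[0,0,-150],[0,0,0]],[0,[0,0,-150],[0,0,0]],[0,[0,0,-150],[0,0,0]]]'

```text
clock: 20.5
tcp_pos: [0.4949, -0.0549, 0.2743]
orientation: [-2.109, -2.327, 0.003]
contact_force: [0.7, -0.8, -0.9]
grip_width: -0.0
```

Run:
```python
from h import *
o=r.get_obs();print(o['clock'],o['tcp_pos'],o['contact_force'])
t=snap("side","side4"); cv2.imwrite("pics/end.png",t['im'][:,:,::-1])
P,z=cloud(t); h=cv2.cvtColor(t['im'],cv2.COLOR_RGB2HSV); m=(abs(h[...,0].astype(int)-25)<6)&(h[...,1]>150)&(z>0)
y=np.radians(5.6); M=np.array([[np.cos(y),np.sin(y),0],[-np.sin(y),np.cos(y),0],[0,0,1]])
q=(P[m]-[.5007,-.1082,.085])@M.T+[0,.085,0]; k=q[q[:,2]>.03]; c=np.polyfit(k[:,1],k[:,2],1); print("lid slope, z0",c,len(k))
```

```text
20.5 [ 0.49492017 -0.05485991  0.27432021] [ 0.67145804 -0.76465076 -0.91467524]
lid slope, z0 [-0.00243228  0.03960568] 5963
```

View pics/end.png

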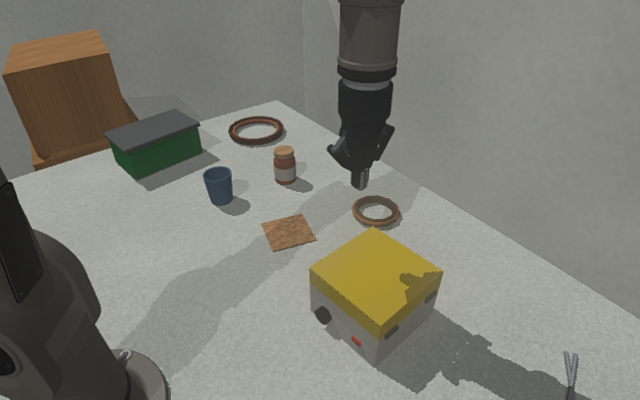

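The picture shows the lid flat and closed (corners near (310,270), (375,230), (441,270) and (378,337)). The jar, cup and ring are where they were, and the arm is clear. Handing in.

```bash
python3 -c "
from bench import r
print(r.hand_in())"
```

```text
the job is handed in; nothing more can be done
None
```

The burr is fully home in the mill, released, and the lid is closed over it. I handed the job in at about 20.5 s of the 64 s limit.

**Burr:** I set the foot in the hole 0.1 rad out of line and turned it under about 14 N until the lugs dropped, then lowered it to the floor. After letting go, with the lid still open at about 1.76 rad, depth put the bar top at 117.4 mm (117 expected). The lugs were flush with the mill's top.

**Lid:** I pushed it shut from behind with the fingers closed. It stopped firmly at 125 mm, and the final fit of its top gave a slope of −0.002 rad at 39.6 mm above the mill's top (40 expected).

**One flaw:** on the first lid push, the gripper's knuckles rode on the lid's edge, with about 34 N upward and 38 N in total at the reading. I lifted off at once and redid it higher, with about 2 N while it moved and up to 13 N in the final press. The force was read only at the end of each move, so I can't rule out a brief peak above the 40 N limit.

In the last picture the jar, cup and vine ring stand where they did at the start, and the arm is clear. I judged that by eye, not by measuring.

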